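Sort the silverware and uncap the ring barrel of unknown thread

ROBOT

A 6-joint arm with a two-finger parallel gripper is mounted at the origin on the work surface. World frame = base frame: x ahead of the robot, y to its left, z up, the work surface at z = 0. Lengths are in m, angles in rad, forces in N, time in s.
With the tool pointing down it reaches from about 0.225 to 0.875 m from the base axis. Payload 3.4 kg.
Tool frame: the origin (TCP) lies midway between the tips of the shut fingers; the grasp point (between the pads) lies behind it (manip.grip_point_offset is the z of the grasp point in the tool frame, in m); z points along the fingers, x is the direction in which the jaws open and shut, and the axes are right-handed (so a half turn about z gives the same grasp; the last joint's range is limited). The gripper opens to 85 mm and grips with 20 to 120 N. Pads are 22 mm wide; open, the fingers measure 114 mm over their backs; the gripper's body (76 mm by 85 mm) begins 54 mm behind the grasp point. The pads swing forward as they close: fully open they stand 13 mm farther back than shut.
Start: joints at [1.019, 0.276, 1.505, -0, 1.361, -0.121], TCP at [0.24, 0.522, 0.231] pointing down, gripper open.
Joint ranges: [-2.89, 2.89], [-0.75, 2.08], [0.22, 2.7], [-1.18, 4.32], [0.11, 2.71], [-2.7, 2.7]. Speed limits (rad/s): [2.57, 2.57, 3.14, 3.14, 3.14, 3.14].

INTERFACE

Orientations are given as a unit quaternion [w, x, y, z].
In Python, from rig import manip, eyes, recognise, regions_of, mark_of gives the robot as it stands.
- The arm moves only by the shell command python3 -m inch 'ROWS' [FORCE]. ROWS is JSON, a list of rows, each a list of 5 numbers: the gripper command: -1 is shut, 1 is fully open, values between are in proportion, then the shift along the tool's x, y, z in mm, then the turn about the tool's z in degrees. A call has 1 to 20 rows; each row shifts and turns the pose as measured when the row begins, along the tool's axes as they then stand; what a row does not reach is not made up. A row lasts 1/12 s, in which the tool goes at most 41.7 mm and 7.16 degrees, less where a joint would pass 70% of its speed; a pose out of reach is approached as far as the arm can. A call with a gripper value outside its range is refused whole. The fingers move at their own pace and stop on an object; FORCE is the grip in N (left out, the last holds). Time passes only in rows, so rows that do not move let the fingers close. It gives the time, the measured TCP pose, the force and the opening at its end, in the units of the state.
- manip.get_state(): the state, without advancing time (a new reading comes with each control period).
- eyes.get_image(name): name is "scene" or "side" or "wrist"; returns a dict with "frame" (480x640x3 uint8, red, green, blue), "K" (3x3 intrinsics, pixels), "k1" (the pictures are not rectified: a ray, as slopes to the right and down, at radius r is drawn at 1 + k1 r^2 times it, then the intrinsics apply), "rvec" (rotation vector, rad) and "tvec" (3), from world to camera coordinates, as OpenCV has them; the wrist camera has in their place "mount" (4x4, takes a point from camera to tool coordinates, whose origin is the TCP and whose axes are the tool frame's). Camera axes: x right, y down, z forward; pixel columns grow to the right and rows downward; lengths in m; the calibration is good to about 2 mm. A picture is of the moment at which its call begins: read the wrist's pose just before it. There is no depth.
- manip.sign_off(): hands the job in, once; it reports no verdict.
Trained networks look in a picture, given as the dict that the camera call returned (one of the last four; its "shot" number tells which), for a name from the list of things; names that differ only in an ending like _2 or _b are one class to them, and where a whole thing is asked for, a point or a joint stands for the part that bears it (a point fixed in the world has none). Each returns a list of dicts, best first, with "confidence" (0 to 1); they miss things now and then, are a little off and sometimes report something else, mostly with a low value. They report only what shows in the picture. A call takes as long as a camera call. They do not tell look-alikes from the thing itself.
- recognise(picture, target): "bbox" ([left, top, width, height] in pixels, round what is visible of it).
- regions_of(picture, target): "mask" (480x640 bool, what is visible of it) and "bbox" ([left, top, width, height] in pixels, round what is visible of it).
- mark_of(picture, target): "point" ([row, column] in pixels: a listed point, or the origin of a listed thing).
The state is a dict: "clock": time; "qpos": joint angles; "qd": joint speeds; "effort": joint torques, N m; "position": TCP position; "ee_rot": TCP orientation; "contact_force": force on the tool from outside, world axes, zero at the start; "moment": the same for the moment, N m; "width": finger opening in m.
Only numpy, scipy, OpenCV 4.12 (cv2) and the standard library are available. Lean on these libraries where they do the work, as an engineer would, in place of code of your own. Each camera call takes 0.05 s, during which the arm holds its last target.

TASK

Sort the two loose silver pieces on the silversmith's bench into the wooden bins that already hold their kind: the napkin ring with the rings, the square bar (a knife rest) with the bars. Then uncap the polishing barrel standing right behind the ring bin: one of the two barrels has a reverse thread and nothing shows which, so try turning its cap both ways until you find the way it unscrews, and lift it straight off. Finish while still holding that cap in the gripper, still and well clear above its open barrel (several centimetres), leaving the other barrel closed and everything else on the bench where it was.

Things in the scene. Friction and masses are not known exactly. Their poses are not given: they have to be found in the camera images.
- ring_center (a point): Centre (half-way up) of the loose silver napkin ring: a 12-sided band 44 mm across flats outside (one flat faces its x axis), 36 mm inside, 22 mm high, standing on its end face (axis upright); z up; 60 g.
- bar_center (a point): Centre (half-way up) of the loose silver knife rest, a plain square bar 80 mm long (its x axis), 14 mm wide (y), 14 mm high (z), lying on the bench; 120 g.
- ring: The same loose ring; origin at the centre of its underside.
- bar: The same loose bar; origin at the centre of its underside.
- bin_rings: Open wooden bin, fixed: origin under its centre, 130 x 130 mm outside, 35 mm high, walls and floor 4 mm. Holds two silver napkin rings, fixed, in its far half (+x of its frame); the half towards the robot is empty: x = -30 mm, y = 0 is a free place (room for a bar laid along y). The bins look alike but for their contents; one is left, one right, by chance.
- bin_bars: Open wooden bin, fixed: origin under its centre, 130 x 130 mm outside, 35 mm high, walls and floor 4 mm. Holds two silver bars along its y, fixed, in its far half (+x of its frame); the half towards the robot is empty: x = -30 mm, y = 0 is a free place (room for a bar laid along y). The bins look alike but for their contents; one is left, one right, by chance.
- barrel_a: Polishing barrel, fixed to the bench: origin on the bench at its axis, z up. Round foot 100 mm wide, steel body 76 mm wide up to 72 mm, tapering to a 48 mm shoulder at 94 mm; its cap spans 96 to 128 mm, the neck ends 122 mm above the bench. One barrel stands left and one right, by chance, each behind a bin (beyond it from the robot).
- barrel_b: Polishing barrel, fixed to the bench: origin on the bench at its axis, z up. Round foot 100 mm wide, steel body 76 mm wide up to 72 mm, tapering to a 48 mm shoulder at 94 mm; its cap spans 96 to 128 mm, the neck ends 122 mm above the bench. One barrel stands left and one right, by chance, each behind a bin (beyond it from the robot).
- cap_a_center (a point): Centre (half-way up) of the cap of barrel_a: plain grey 16-sided cylinder, 50 mm across flats, 32 mm high (this point lies 16 mm from top and underside), a short dark line on its top; z up along its axis; loose, about 60 g. The neck reaches 26 mm up inside it: raise it 30 mm before moving it sideways.
- cap_b_center (a point): Centre (half-way up) of the cap of barrel_b: plain grey 16-sided cylinder, 50 mm across flats, 32 mm high (this point lies 16 mm from top and underside), a short dark line on its top; z up along its axis; loose, about 60 g. The neck reaches 26 mm up inside it: raise it 30 mm before moving it sideways.
- cap_a: The cap of barrel_a again; origin at the centre of its underside. Coarse lug thread: one way it stops hard after a few degrees; the other way it turns easily and can be lifted straight off after a turn of 50 to 120 degrees (about 75 is best); before that it rises only 3 mm. Which way is off is not marked; the two barrels have opposite threads.
- cap_b: The cap of barrel_b again; origin at the centre of its underside. Coarse lug thread: one way it stops hard after a few degrees; the other way it turns easily and can be lifted straight off after a turn of 50 to 120 degrees (about 75 is best); before that it rises only 3 mm. Which way is off is not marked; the two barrels have opposite threads.
- punch: Steel dapping punch standing upright, 24 mm wide, 55 mm high, loose; origin under its foot. Stays where it is.
- jar: Small glass jar with a steel lid, 48 mm wide, 50 mm high, loose; origin under its centre. Stays where it is.
- hammer: Hammer lying at the right side, 220 mm long, loose; origin near its middle. Stays where it is.
- brush: Bench brush lying at the left side, 180 mm long, loose; origin near its middle. Stays where it is.
- driver: Screwdriver lying at the far right, 170 mm long, loose; origin near its middle. Stays where it is.
- dish: White bowl at the far left, 80 mm wide, 30 mm high, loose; origin under its centre. Stays where it is.
There are look-alikes about, which are no part of the job. What is shaped like the bar but black or turquoise is not meant.

How it is judged:
On the way, in this order (a step that is already met when the one before it is completed fails the run):
1. the ring is in the ring bin and the bar in the bar bin, let go (x of ring_center in the frame of bin_rings between -0.058 and 0.058 m and y of ring_center in the frame of bin_rings between -0.058 and 0.058 m and z of ring_center in the frame of bin_rings between 0 and 0.036 m and linear speed of each of ring, bar below 0.05 m/s and contact force between the fingers and ring below 0.1 N and x of bar_center in the frame of bin_bars between -0.058 and 0.058 m and y of bar_center in the frame of bin_bars between -0.058 and 0.058 m and z of bar_center in the frame of bin_bars between 0 and 0.036 m and contact force between the fingers and bar below 0.1 N), for 0.2 s.
2. the cap of the barrel behind the ring bin is lifted off (((horizontal distance between bin_rings and barrel_a below 0.32 m and z of cap_a_center in the frame of barrel_a above 0.145 m and contact force between the fingers and cap_a above 1 N) or (horizontal distance between bin_rings and barrel_b below 0.32 m and z of cap_b_center in the frame of barrel_b above 0.145 m and contact force between the fingers and cap_b above 1 N))), for 0.2 s.
At the end, for the whole second after the job is handed in: Ring in the ring bin, bar in the bar bin, let go, at rest. Cap of the barrel behind the ring bin gripped (over 1 N), under 30 mm/s, off the barrel, its centre over 145 mm above the bench and within 100 mm sideways of the barrel axis. Other cap still on its barrel (within 8 mm up, 6 mm sideways) (all of step 1 and ((horizontal distance between bin_rings and barrel_a below 0.32 m and z of cap_a_center in the frame of barrel_a above 0.145 m and horizontal distance between cap_a_center and barrel_a below 0.1 m and contact force between the fingers and cap_a above 1 N and contact force between cap_a and barrel_a below 0.1 N and linear speed of cap_a below 0.03 m/s and z of cap_b_center in the frame of barrel_b below 0.12 m and horizontal distance between cap_b_center and barrel_b below 0.006 m) or (horizontal distance between bin_rings and barrel_b below 0.32 m and z of cap_b_center in the frame of barrel_b above 0.145 m and horizontal distance between cap_b_center and barrel_b below 0.1 m and contact force between the fingers and cap_b above 1 N and contact force between cap_b and barrel_b below 0.1 N and linear speed of cap_b below 0.03 m/s and z of cap_a_center in the frame of barrel_a below 0.12 m and horizontal distance between cap_a_center and barrel_a below 0.006 m))); the arm keeps its last pose, push and grip.
It fails at once if the other barrel is uncapped ((not (horizontal distance between bin_rings and barrel_a below 0.32 m) and (z of cap_a_center in the frame of barrel_a above 0.122 m or horizontal distance between cap_a_center and barrel_a above 0.01 m)) or (not (horizontal distance between bin_rings and barrel_b below 0.32 m) and (z of cap_b_center in the frame of barrel_b above 0.122 m or horizontal distance between cap_b_center and barrel_b above 0.01 m))).
It fails at once if a bystander is moved by more than 40 mm (distance of any of punch, jar, hammer, brush, driver, dish from where it was at the start of the episode above 0.04 m).
It also fails if it takes over 70 s, if anything falls off the work surface, if the arm or the gripper's body presses on something with over 40 N, if the wrist force passes 120 N, or if a joint passes its speed limit or range.

## Working session

There is one attempt and no reset: what is moved stays moved. The work goes in short steps, Python scripts to look and compute and a shell command to move; the robot and the scene stay as the last step left them, time stands still between calls to the robot, and variables do not carry over. Pictures are saved under pics/ and viewed, and the job is handed in when it is done.

```bash
ls; mkdir -p pics; cat > h.py <<'E'
import numpy as np,cv2
from rig import manip,eyes,recognise,regions_of,mark_of
from scipy.spatial.transform import Rotation as R
def st():
    s=manip.get_state(); return s
def TW():
    s=manip.get_state(); q=s["ee_rot"]; T=np.eye(4); T[:3,:3]=R.from_quat([q[1],q[2],q[3],q[0]]).as_matrix(); T[:3,3]=s["position"]; return T
def cam(p,T=None):
    # returns R_wc (cam->world), origin
    if "mount" in p:
        M=T@np.array(p["mount"]); return M[:3,:3],M[:3,3]
    Rm=cv2.Rodrigues(np.array(p["rvec"],float))[0]; return Rm.T,-Rm.T@np.array(p["tvec"],float).ravel()
def px2z(p,uv,z,T=None):
    K=np.array(p["K"]); u,v=uv; x=(u-K[0,2])/K[0,0]; y=(v-K[1,2])/K[1,1]
    rd=np.hypot(x,y); r=rd
    for _ in range(30): r=rd/(1+p["k1"]*r*r)
    s=r/rd if rd>0 else 1
    Rc,o=cam(p,T); d=Rc@np.array([x*s,y*s,1]); return o+d*(z-o[2])/d[2]
def w2px(p,P,T=None):
    Rc,o=cam(p,T); c=Rc.T@(np.array(P)-o); x,y=c[:2]/c[2]; f=1+p["k1"]*(x*x+y*y); K=np.array(p["K"])
    return K[0,0]*x*f+K[0,2],K[1,1]*y*f+K[1,2]
def save(p,name): cv2.imwrite("pics/"+name,p["frame"][:,:,::-1])
E
python3 - <<'E'
from h import *
s=st(); print(s, manip.grip_point_offset)
for n in ("scene","side","wrist"):
    p=eyes.get_image(n); save(p,n+"0.png"); print(n,p["K"],p["k1"],p.get("mount"))
    print(cam(p,TW())[1])
    for t in ("ring_center","bar_center","bin_rings","bin_bars","cap_a_center","cap_b_center","punch","jar"):
        zz=dict(ring_center=.011,bar_center=.007,cap_a_center=.112,cap_b_center=.112).get(t,0)
        for m in mark_of(p,t)[:4]:
            if m["confidence"]>.3: print(n,t,round(m["confidence"],2),np.round(m["point"]),np.round(px2z(p,m["point"][::-1],zz,TW())[:2],3))
E
```

```text
pics
{'clock': 0.0, 'qpos': array([ 1.01901615e+00,  2.76579037e-01,  1.50616517e+00,  3.68013990e-05,
        1.36067492e+00, -1.20990891e-01]), 'qd': array([-0.00114497,  0.00040124,  0.00032082, -0.00117344,  0.00178381,
        0.00203644]), 'effort': array([-2.88555611e-04, -4.16777301e+01, -2.45802909e+01, -5.21997044e-04,
        1.10232050e-02,  2.10115125e-07]), 'position': array([0.23981834, 0.52201174, 0.23043604]), 'ee_rot': array([ 3.80204243e-04,  8.41900804e-01,  5.39631543e-01, -8.30520916e-04]), 'contact_force': array([-0.15763115, -0.33827088, -0.75478887]), 'moment': array([ 0.01920736, -0.06691269,  0.00851289]), 'width': 0.0851666085945489} -0.0187
scene [[584.37755232   0.         311.80552332]
 [  0.         584.37755232 246.39851225]
 [  0.           0.           1.        ]] -0.1755674612182159 None
[1.22004604 0.12761084 1.14699572]
scene ring_center 0.76 [244. 351.] [0.478 0.077]
scene ring_center 0.33 [217. 222.] [ 0.457 -0.239]
scene bar_center 0.7 [200. 326.] [ 0.36  -0.004]
scene bar_center 0.59 [280. 262.] [ 0.607 -0.105]
scene bar_center 0.56 [236. 28
[... 786 characters left out ...]
28 0.244]
side cap_a_center 0.76 [285. 413.] [ 0.637 -0.246]
side cap_b_center 0.64 [175. 299.] [0.625 0.258]
side cap_b_center 0.59 [297. 306.] [ 0.427 -0.178]
side punch 0.49 [261. 344.] [0.622 0.002]
side jar 0.58 [246. 376.] [0.724 0.015]
wrist [[373.67113362   0.         321.87669293]
 [  0.         373.67113362 238.99002497]
 [  0.           0.           1.        ]] -0.05474649691288604 [[ 9.99999110e-01 -9.63285996e-04  9.23588482e-04 -3.19104877e-04]
 [ 6.52223288e-04  9.56570026e-01  2.91501905e-01 -7.46973483e-02]
 [-1.16427676e-03 -2.91501043e-01  9.56569802e-01 -1.42610778e-01]
 [ 0.00000000e+00  0.00000000e+00  0.00000000e+00  1.00000000e+00]]
[0.17212298 0.55338928 0.37394339]
```

View pics/scene0.png

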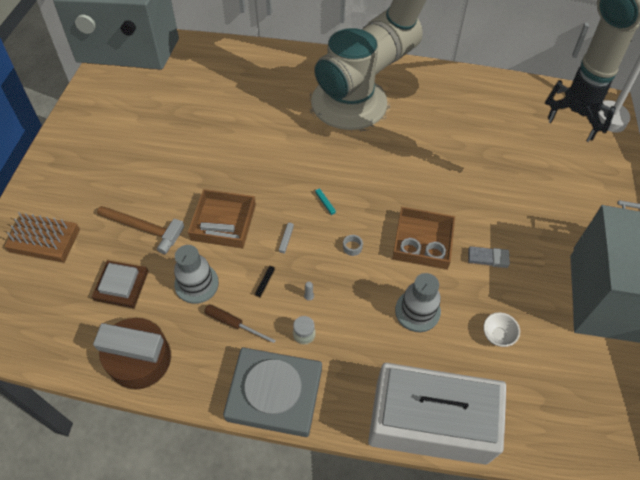

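View pics/side0.png

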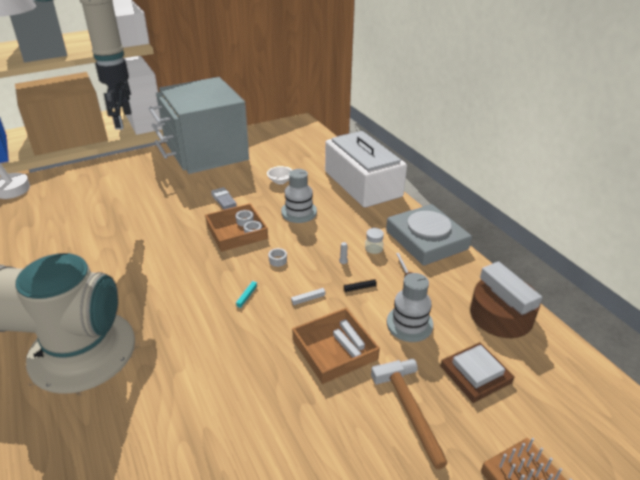

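View pics/wrist0.png

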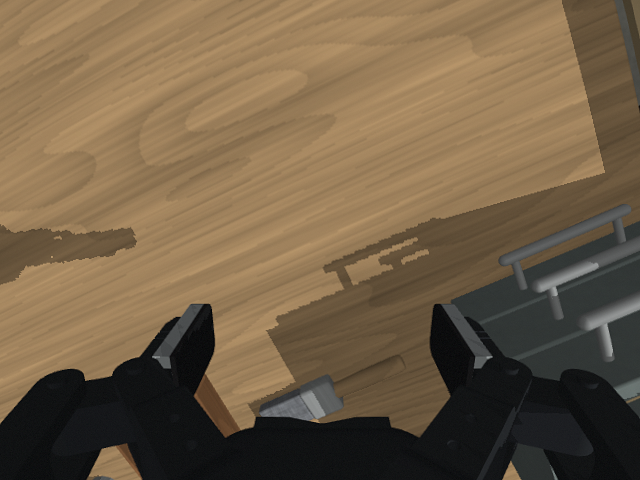

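The silver loose bar is at scene (286,237). Its look-alikes are the turquoise bar (325,200), the black bar (264,281) and the fixed bars in the bin (215,228). The loose ring is at (352,244), with fixed rings in the left bin at (411,247) and (436,250). So the ring bin is the left one, and the target cap is at (427,285). I'll move over the ring for a close look.

```bash
python3 -m inch '[[1,-24,31,6,0],[1,-24,31,6,0],[1,-24,31,6,0],[1,-24,31,6,0],[1,-24,31,6,0],[1,-24,31,6,0],[1,-24,31,6,0],[1,-24,31,6,0],[1,-24,31,6,0],[1,-24,31,6,0],[1,-24,31,6,0],[1,-24,31,6,0],[1,0,0,0,0]]' 
cat >> h.py <<'E'
def yaw(T=None):
    T=TW() if T is None else T; return np.degrees(np.arctan2(T[1,0],T[0,0]))
def delta(P):
    T=TW(); return np.round(T[:3,:3].T@(np.array(P)-T[:3,3])*1000,1)
def marks(p,ts,T,c=.3):
    for t in ts:
        zz=dict(ring_center=.011,bar_center=.007,cap_a_center=.112,cap_b_center=.112).get(t,0)
        for m in mark_of(p,t)[:3]:
            if m["confidence"]>c: print(t,round(m["confidence"],2),np.round(m["point"]),np.round(px2z(p,m["point"][::-1],zz,T)[:2],4))
E
python3 - <<'E'
from h import *
T=TW(); print(T,yaw())
p=eyes.get_image("wrist"); save(p,"w1.png")
marks(p,["ring_center","bar_center","bin_rings"],T)
E
```

```text
clock: 2.43
position: [0.4705, 0.0937, 0.1559]
ee_rot: [-0.0, 0.839, 0.544, 0.007]
contact_force: [0.6, 0.8, 0.8]
width: 0.0856
[[ 0.40804665  0.91288978  0.01140962  0.47051595]
 [ 0.91287831 -0.40814607  0.00836559  0.0936635 ]
 [ 0.01229365  0.00700205 -0.99989991  0.15591954]
 [ 0.          0.          0.          1.        ]] 65.9158775319864
ring_center 0.71 [237. 311.] [0.4787 0.0823]
bar_center 0.88 [149. 145.] [ 0.3633 -0.0049]
bar_center 0.62 [308. 150.] [ 0.4804 -0.0736]
bin_rings 0.56 [ 99. 476.] [0.4338 0.2413]
```

View pics/w1.png

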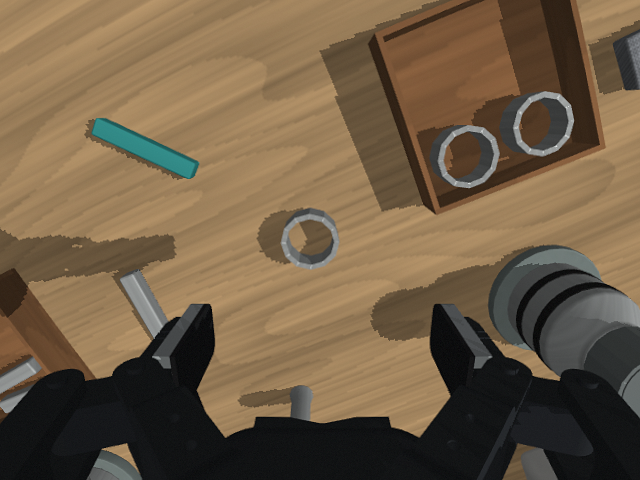

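The wrist view shows the loose ring at (311,238), the silver bar partly hidden at (145,300), the turquoise bar at (145,150), and the ring bin upper right. Next I'll fit the ring and bar geometry, with a close crop.

```bash
cat > m.py <<'E'
from h import *
T=TW()
p=eyes.get_image("wrist"); 
c=p["frame"][195:280,265:355,::-1]
b=p["frame"][240:360,90:220,::-1]
cv2.imwrite("pics/crop1.png",np.hstack([cv2.resize(c,(400,400),interpolation=cv2.INTER_CUBIC),cv2.resize(b,(400,400),interpolation=cv2.INTER_CUBIC)]))
r=regions_of(p,"ring_center")[0]; m=r["mask"]; print(r["confidence"],r["bbox"])
s=eyes.get_image("scene"); d=eyes.get_image("side")
for n,q in(("scene",s),("side",d)):
    for r in regions_of(q,"ring_center")[:2]:
        print(n,"ring",r["confidence"],r["bbox"])
        ys,xs=np.nonzero(r["mask"]); print(px2z(q,(xs.mean(),ys.mean()),.011))
    for r in regions_of(q,"bar_center")[:4]:
        cnt=max(cv2.findContours(r["mask"].astype(np.uint8),0,1)[0],key=len).reshape(-1,2)
        W=np.array([px2z(q,c,.010)[:2]*1000 for c in cnt],np.float32)
        print(n,"bar",round(r["confidence"],2),cv2.minAreaRect(W), q["frame"][r["mask"]].mean(0))
E
python3 m.py
```

```text
0.61 [278.2, 213.2, 56.2, 63.2]
scene ring 0.83 [345.8, 235.1, 16.9, 21.4]
[0.47758353 0.07830957 0.011     ]
scene ring 0.59 [292.3, 318.7, 22.0, 23.4]
[0.71180912 0.01054919 0.011     ]
scene bar 0.73 ((365.49560546875, -4.568187713623047), (84.27025604248047, 16.51726531982422), 39.02909469604492) [ 43.42352941 123.45294118 118.21176471]
scene bar 0.71 ((611.4124755859375, -99.20632934570312), (18.57203483581543, 83.91307067871094), 76.65094757080078) [46.5        41.48412698 35.31349206]
scene bar 0.63 ((487.11895751953125, -76.29684448242188), (16.0577449798584, 84.80526733398438), 86.6851806640625) [139.86341463 140.96585366 136.83414634]
side ring 0.57 [272.1, 247.9, 12.3, 22.4]
[0.47577614 0.07902212 0.011     ]
side bar 0.58 ((481.4888916015625, -80.70137023925781), (29.06631851196289, 85.30045318603516), 87.64289093017578) [170.96078431 167.31699346 163.73529412]
side bar 0.52 ((603.09912109375, -101.62327575683594), (25.880538940429688, 80.67412567138672), 78.75532531738281) [61.03673469 54.6244898  48.87755102]
side bar 0.46 ((359.5074157714844, -9.070182800292969), (86.99798583984375, 19.070316314697266), 39.97068405151367) [ 73.5920398  166.77114428 163.20895522]
```

View pics/crop1.png

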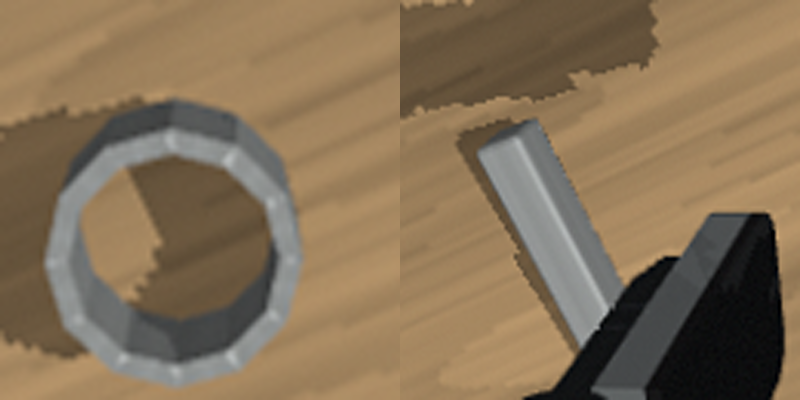

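The crop confirms the silver ring and the silver bar. The ring shows vertices along the tool x, so the jaws need about 15° of turn to land on flats.

```bash
python3 - <<'E'
from h import *
T=TW(); p=eyes.get_image("wrist"); print(T[:3,3],yaw(T))
P=px2z(p,(304,249),.022,T); print(P)
import cv2
# pixel of vertices
for a in range(0,360,30):
    pass
g=cv2.cvtColor(p["frame"],cv2.COLOR_RGB2GRAY)
best=[]
# rotational check: unwrap the top face to find flats
E=[]
for k in range(0,720):
    th=np.radians(k/2); E.append([np.array(g[int(round(v)),int(round(u))]) for u,v in [w2px(p,P+np.array([np.cos(th)*r,np.sin(th)*r,0]),T) for r in (.0222,)]])
E=np.array(E,float)[:,0]; E-=E.mean()
f=np.sum(E*np.exp(-1j*12*np.radians(np.arange(720)/2))); print(abs(f), np.degrees(np.angle(f))/12)
q=eyes.get_image("scene")
for pp,n in ((p,"wrist"),(q,"scene")):
  for t in ("bin_rings","bin_bars"):
    for r in regions_of(pp,t)[:1]:
        cnt=max(cv2.findContours(r["mask"].astype(np.uint8),0,1)[0],key=len).reshape(-1,2)
        W=np.array([px2z(pp,c,.035,T)[:2]*1000 for c in cnt],np.float32); print(n,t,r["confidence"],cv2.minAreaRect(W),r["bbox"])
    marks(pp,[t],T)
marks(q,["barrel_a","cap_a_center","cap_b_center"],None)
E
```

```text
[0.46679056 0.10032788 0.15675255] 66.32948495104047
[0.47886562 0.0819013  0.022     ]
2622.884082281809 -7.115395599804587
wrist bin_rings 0.88 ((431.3219299316406, 239.67013549804688), (136.91531372070312, 130.78782653808594), 88.10858917236328) [361.5, 0.0, 233.8, 225.0]
bin_rings 0.6 [106. 470.] [0.4315 0.2426]
wrist bin_bars 0.84 ((476.2193603515625, -164.98831176757812), (69.6393814086914, 153.596923828125), 49.816673278808594) [0.6, 271.0, 87.8, 148.4]
bin_bars 0.69 [353.   1.] [ 0.4632 -0.2334]
scene bin_rings 0.92 ((441.9121398925781, 241.55567932128906), (132.6144561767578, 156.31153869628906), 88.6474609375) [392.5, 209.1, 64.0, 58.9]
bin_rings 0.87 [243. 423.] [0.4356 0.2429]
bin_rings 0.47 [289. 423.] [0.5599 0.2535]
scene bin_bars 0.59 ((475.0028076171875, -232.63381958007812), (152.792236328125, 139.33506774902344), 0.7423270344734192) [189.0, 188.4, 64.3, 57.9]
bin_bars 0.6 [219. 223.] [ 0.4571 -0.2387]
barrel_a 0.97 [311. 416.] [0.6191 0.2426]
barrel_a 0.57 [281. 198.] [ 0.6347 -0.2488]
barrel_a 0.51 [298. 306.] [ 0.6312 -0.0012]
cap_a_center 0.66 [259. 184.] [ 0.6445 -0.2561]
cap_b_center 0.74 [299. 307.] [0.689  0.0145]
cap_b_center 0.64 [286. 426.] [0.6168 0.2478]
```

```bash
python3 -m inch '[[1,0,0,0,-7.1],[1,0,0,0,-7.1],[1,0,0,0,0],[1,0,0,0,0]]'; python3 -c "
from h import *
print(yaw(),delta([.478,.081,.06]))"
```

```text
clock: 4.02
position: [0.4671, 0.0994, 0.1566]
ee_rot: [-0.002, 0.762, 0.648, 0.007]
contact_force: [-0.6, 0.4, 0.6]
width: 0.0852
80.79997731651505 [-17.7  13.   96.5]
```

```bash
python3 -m inch '[[1,-6,4,30,0],[1,-6,4,30,0],[1,-6,4,30,0],[1,0,0,0,0],[1,0,0,0,0]]'; python3 - <<'E'
from h import *
T=TW(); p=eyes.get_image("wrist"); save(p,"w2.png"); print(T[:3,3],yaw(T),delta([.478,.081,.004])); marks(p,["ring_center"],T)
print([w2px(p,T[:3,3]+T[:3,:3]@np.array([0,0,z]),T) for z in (0,.02,.04,.05)])
E
```

```text
clock: 4.43
position: [0.4808, 0.0808, 0.0667]
ee_rot: [0.001, 0.766, 0.643, 0.011]
contact_force: [-0.1, -0.4, 0.5]
width: 0.0852
[0.48081644 0.0808422  0.06670453] 80.04308080930892 [-1.3 -3.3 62.7]
[(np.float64(322.1874908581398), np.float64(309.46077670978735)), (np.float64(322.0983176971119), np.float64(289.63574560704046)), (np.float64(322.02635041832536), np.float64(273.6356242600988)), (np.float64(321.99534648490027), np.float64(266.7425909726045))]
```

View pics/w2.png

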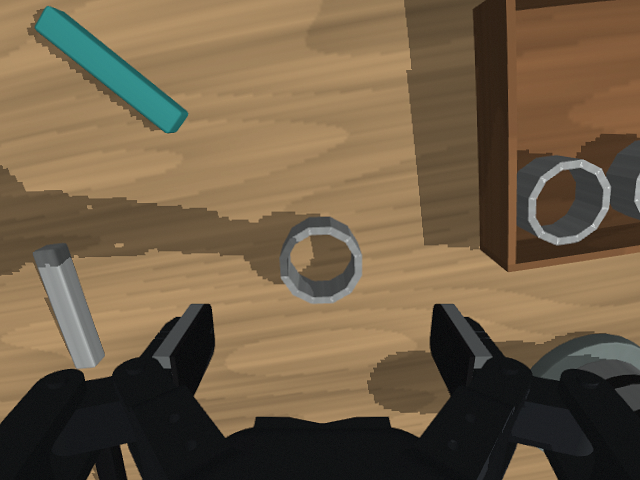

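The ring is centred between the jaws at (321,265), flats facing the pads. I'll descend and grip.

```bash
python3 -m inch '[[1,0,-1,20,0],[1,0,-1,20,0],[1,0,-1,15,0],[1,0,0,3,0],[1,0,0,0,0]]' 40; python3 -c "
from h import *
print(yaw(),delta([.478,.081,.002]),st()['contact_force'])"
```

```text
clock: 4.95
position: [0.4872, 0.0842, 0.0172]
ee_rot: [0.007, 0.766, 0.643, 0.019]
contact_force: [-0.8, 1.1, 0.7]
width: 0.0857
80.02031173624911 [-5.1 -9.1 14.8] [-0.78567657  1.06309946  0.70184692]
```

```bash
python3 -m inch '[[1,0,0,0,0],[1,0,0,0,0],[1,0,0,0,0]]'; python3 -c "
from h import *
print(TW(),delta([.478,.081,.002]),st()['contact_force'])"
```

```text
clock: 5.2
position: [0.49, 0.0848, 0.0212]
ee_rot: [0.009, 0.766, 0.643, 0.022]
contact_force: [-0.2, -0.4, -0.1]
width: 0.0856
[[ 0.17304511  0.98386314  0.04548308  0.49004943]
 [ 0.98466502 -0.17385491  0.01446641  0.08476555]
 [ 0.02214042  0.04228225 -0.99886036  0.02115817]
 [ 0.          0.          0.          1.        ]] [ -6.2 -12.   18.5] [-0.24622552 -0.36368046 -0.11428912]
```

```bash
python3 -m inch '[[1,-2,-4,4,0],[1,-2,-4,4,0],[1,-2,-3,4,0],[1,0,-1,2,0]]'; python3 -c "
from h import *
print(TW()[:3,2],delta([.478,.081,.002]),st()['contact_force'])"; python3 -m inch '[[1,0,0,0,0]]';python3 -m inch '[[1,0,0,0,0]]'
```

```text
clock: 5.53
position: [0.4789, 0.0809, 0.008]
ee_rot: [0.011, 0.766, 0.643, 0.024]
contact_force: [-0.1, 0.4, 0.2]
width: 0.0854
[ 0.05142474  0.01454988 -0.99857088] [-0.2 -1.2  6. ] [-0.14728645  0.35253266  0.17760364]
clock: 5.62
position: [0.4778, 0.0808, 0.0074]
ee_rot: [0.01, 0.766, 0.643, 0.024]
contact_force: [0.3, 0.2, 1.1]
width: 0.0852
clock: 5.7
position: [0.4772, 0.0807, 0.0071]
ee_rot: [0.01, 0.766, 0.642, 0.023]
contact_force: [0.7, 0.6, -0.1]
width: 0.0853
```

```bash
python3 -m inch '[[1,0,0,3,0],[1,0,0,3,0],[0,0,0,0,0],[-0.2,0,0,0,0],[-0.5,0,0,0,0],[-1,0,0,0,0],[-1,0,0,0,0],[-1,0,0,0,0],[-1,0,0,0,0],[-1,0,0,0,0]]' 40
```

```text
clock: 6.53
position: [0.4783, 0.0809, 0.0007]
ee_rot: [0.01, 0.766, 0.643, 0.024]
contact_force: [-0.2, 0.5, -0.6]
width: 0.0429
```

```bash
python3 -m inch '[[-1,0,0,-8,0],[-1,0,0,-14,0],[-1,0,0,-14,0],[-1,0,0,-14,0],[-1,0,0,-14,0],[-1,0,0,-8,0],[-1,0,0,-3,0]]'; python3 - <<'E'
from h import *
T=TW(); p=eyes.get_image("wrist"); save(p,"w3.png"); print(T,yaw(T),delta([.403,.242,.09])); marks(p,["bin_rings"],T)
E
```

```text
clock: 7.12
position: [0.4728, 0.0797, 0.0797]
ee_rot: [0.009, 0.766, 0.643, 0.022]
contact_force: [0.1, -0.4, -0.7]
width: 0.043
[[ 0.17336943  0.9838241   0.04509087  0.47275889]
 [ 0.98460966 -0.17416992  0.01444521  0.07965558]
 [ 0.02206502  0.04189254 -0.99887845  0.07968097]
 [ 0.          0.          0.          1.        ]] 80.01376085246604 [147.9 -96.8 -11. ]
bin_rings 0.76 [133. 580.] [0.4319 0.244 ]
```

View pics/w3.png

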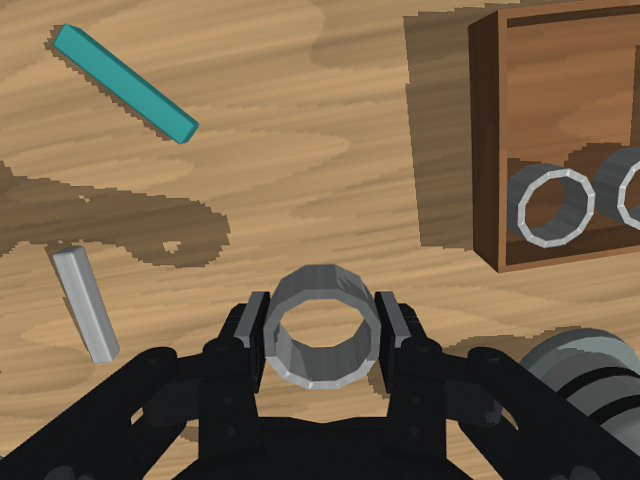

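The ring is held at (322,325). I'll carry it to the ring bin's free half.

```bash
python3 -m inch '[[-1,10,-7,-1,0],[-1,20,-13,-1,0],[-1,25,-16,-1,0],[-1,25,-16,-1,0],[-1,25,-16,-1,0],[-1,20,-14,-1,0],[-1,10,-7,0,0],[-1,5,-3,0,0],[-1,0,0,0,-5],[-1,0,0,0,-4],[-1,0,0,0,0]]'; python3 - <<'E'
from h import *
T=TW(); p=eyes.get_image("wrist"); save(p,"w4.png"); print(yaw(T),T[:3,2],delta([.403,.242,.08])); marks(p,["bin_rings"],T)
E
```

```text
clock: 8.13
position: [0.3996, 0.2375, 0.0761]
ee_rot: [0.008, 0.712, 0.702, 0.014]
contact_force: [0.2, 0.1, 0.0]
width: 0.043
89.20810087594867 [ 0.03138905  0.00883337 -0.99946821] [ 4.7  3.4 -3.8]
bin_rings 0.57 [294. 328.] [0.4313 0.2417]
```

View pics/w4.png

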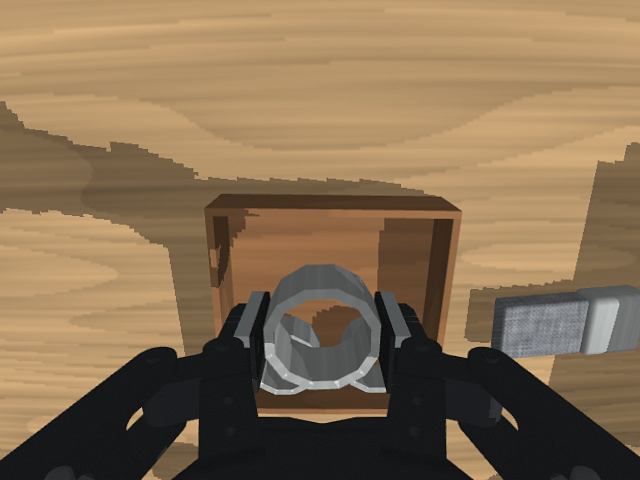

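```bash
python3 -m inch '[[-1,2,1,10,0],[-1,2,1,14,0],[-1,0,0,14,0],[-1,0,0,12,0],[-1,0,0,8,0],[-1,0,0,4,0],[-1,0,0,1,0]]'; python3 -c "
from h import *
print(yaw(),delta([.402,.242,.008]),st()['contact_force'])"
```

```text
clock: 8.82
position: [0.4072, 0.2397, 0.0109]
ee_rot: [0.009, 0.719, 0.695, 0.015]
contact_force: [0.1, 0.1, -0.6]
width: 0.0426
88.12570118735954 [ 2.1 -5.3  2.7] [ 0.075869    0.12297015 -0.61320221]
```

```bash
python3 -m inch '[[-1,1,-3,1,0],[-1,1,-2,1,0],[-1,0,0,0,0],[0.2,0,0,0,0],[0.4,0,0,0,0],[0.4,0,0,0,0],[0.4,0,0,0,0],[0.4,0,0,-5,0],[0.4,0,0,-12,0],[0.4,0,0,-15,0],[0.4,0,0,-20,0],[0.4,0,0,-20,0],[0.4,0,0,-12,0],[0.4,0,0,-4,0]]'; python3 - <<'E'
from h import *
T=TW(); p=eyes.get_image("wrist"); save(p,"w5.png"); print(yaw(T),T[:3,2],delta([.484,-.077,.10])); marks(p,["bin_rings","ring_center"],T)
E
```

```text
clock: 9.98
position: [0.3991, 0.2412, 0.1034]
ee_rot: [0.009, 0.719, 0.695, 0.016]
contact_force: [0.1, -0.6, -0.3]
width: 0.06
88.03078492508114 [ 0.03617079  0.00961223 -0.99929939] [-315.3   95.4    3.5]
bin_rings 0.87 [274. 323.] [0.4297 0.2419]
```

View pics/w5.png

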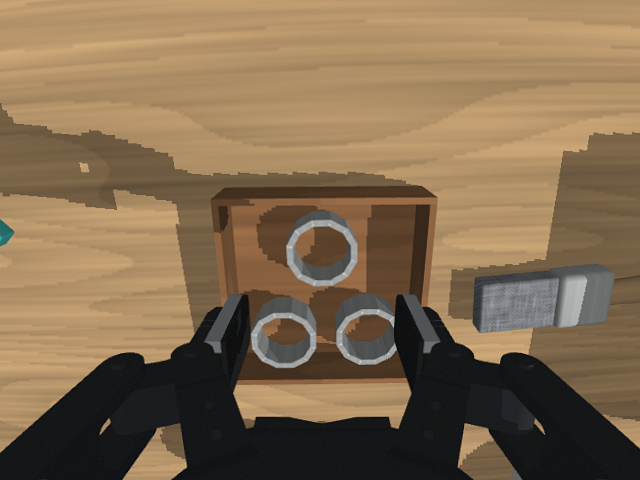

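The loose ring sits in the free half of the ring bin at (321,248). Now over to the bar; the jaw yaw is already nearly right.

```bash
python3 -m inch '[[0.4,-15,5,0,0],[0.4,-30,9,0,0],[0.4,-36,11,0,0],[0.4,-36,11,0,0],[0.4,-36,11,0,0],[0.4,-36,11,0,0],[0.4,-36,11,0,0],[0.4,-30,9,0,0],[0.4,-20,6,0,0],[0.4,-10,3,0,0],[0.4,-5,1,0,0],[0.4,0,0,0,0]]'; python3 - <<'E'
from h import *
T=TW(); p=eyes.get_image("wrist"); save(p,"w6.png"); print(yaw(T),T[:3,2],T[:3,3]); marks(p,["bar_center"],T)
for r in regions_of(p,"bar_center")[:4]:
        cnt=max(cv2.findContours(r["mask"].astype(np.uint8),0,1)[0],key=len).reshape(-1,2)
        W=np.array([px2z(p,c,.014,T)[:2]*1000 for c in cnt],np.float32)
        print("bar",round(r["confidence"],2),cv2.minAreaRect(W), p["frame"][r["mask"]].mean(0),r["bbox"])
E
```

```text
clock: 11.13
position: [0.4724, -0.0639, 0.0876]
ee_rot: [-0.0, 0.718, 0.696, 0.008]
contact_force: [-1.2, -0.1, -0.6]
width: 0.0596
88.22788367727729 [ 0.01124093  0.01184074 -0.99986671] [ 0.4724434  -0.06387154  0.08755419]
bar_center 0.77 [418. 283.] [ 0.6054 -0.0959]
bar_center 0.7 [266. 304.] [ 0.484  -0.0744]
bar_center 0.59 [ 58. 421.] [ 0.3643 -0.0049]
bar 0.95 ((483.4046630859375, -75.03240203857422), (13.656030654907227, 80.9017105102539), 86.76815032958984) [136.95619618 139.37776114 138.2635717 ] [292.3, 206.7, 23.9, 119.9]
bar 0.86 ((578.6536865234375, -91.83290100097656), (13.847284317016602, 38.28723907470703), 78.11734008789062) [15.53855569 15.6744186  16.59853121] [274.1, 371.4, 24.2, 43.1]
bar 0.79 ((364.3079833984375, -5.31939697265625), (79.31539916992188, 17.124141693115234), 40.06533432006836) [ 46.31818182 120.51082251 117.20649351] [369.2, 0.0, 108.8, 122.0]
```

View pics/w6.png

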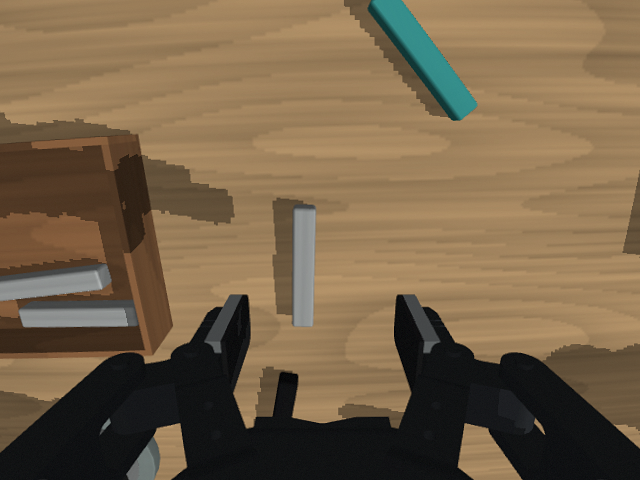

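The silver bar is at (304,266), black bar at (286,395), turquoise at (425,60). I'll descend on the silver one.

```bash
python3 -m inch '[[0.2,-3,3,10,1],[0.2,-4,4,15,0],[0.2,-3,3,15,0],[0.2,-1,1,15,0],[0.2,0,0,12,0],[0.2,0,0,8,0],[0.2,0,0,4,0],[0.2,0,0,0,0]]'; python3 -c "
from h import *
print(yaw(),delta([.4835,-.075,.006]),st()['contact_force'],TW()[:3,2])"
```

```text
clock: 11.95
position: [0.4835, -0.0644, 0.004]
ee_rot: [-0.0, 0.721, 0.693, 0.009]
contact_force: [-0.6, 0.2, -0.1]
width: 0.051
87.78004706310455 [-10.6   0.4  -2.1] [-0.55048662  0.16435008 -0.11277405] [ 0.0131658   0.01360885 -0.99982071]
```

```bash
python3 -m inch '[[0.2,-4,0,-1,1],[0.2,-5,0,-1,0],[0.2,-2,0,0,0],[0.2,0,0,0,0],[0.2,0,0,0,0]]'; python3 - <<'E'
from h import *
T=TW();p=eyes.get_image("wrist"); save(p,"w7.png");print(yaw(),delta([.4835,-.075,.006]))
marks(p,["bar_center"],T)
E
```

```text
clock: 12.37
position: [0.4842, -0.0763, 0.0078]
ee_rot: [0.001, 0.727, 0.687, 0.01]
contact_force: [-1.4, 0.2, -1.0]
width: 0.0515
86.73514189826057 [ 1.3 -0.9  1.8]
bar_center 0.95 [311. 326.] [ 0.4855 -0.0746]
```

View pics/w7.png

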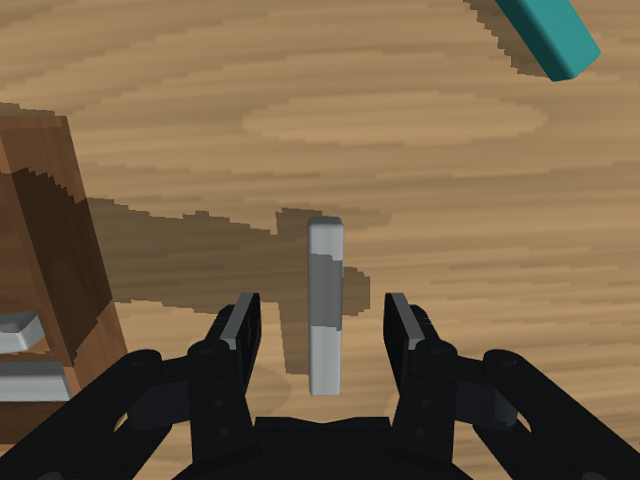

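Jaws straddle the bar at (325,305) with both pads clear. Closing.

```bash
python3 -m inch '[[-0.2,1,0,1,0],[-0.5,0,0,0,0],[-1,0,0,0,0],[-1,0,0,0,0],[-1,0,0,0,0],[-1,0,0,0,0],[-1,0,0,0,0],[-1,0,0,0,0]]' 50
```

```text
clock: 13.13
position: [0.4844, -0.0751, 0.0073]
ee_rot: [0.002, 0.727, 0.687, 0.01]
contact_force: [-0.3, 0.2, 1.6]
width: 0.0124
```

```bash
python3 -m inch '[[-1,0,0,-8,0],[-1,0,0,-14,0],[-1,0,0,-18,0],[-1,0,0,-18,0],[-1,0,0,-14,0],[-1,0,0,-8,0],[-1,0,0,-3,0],[-1,0,0,0,0]]'; python3 - <<'E'
from h import *
T=TW();p=eyes.get_image("wrist"); save(p,"w8.png");print(yaw(),T[:3,2],T[:3,3])
marks(p,["bin_bars"],T)
for r in regions_of(p,"bin_bars")[:1]: print(r["bbox"])
E
```

```text
clock: 13.8
position: [0.4804, -0.075, 0.094]
ee_rot: [-0.001, 0.727, 0.687, 0.009]
contact_force: [0.6, 0.6, -1.8]
width: 0.012
86.7513387287928 [ 0.01142804  0.01449921 -0.99982957] [ 0.48044373 -0.07501531  0.09403352]
bin_bars 0.63 [234.  81.] [ 0.4655 -0.234 ]
[2.1, 123.5, 191.0, 226.0]
```

View pics/w8.png

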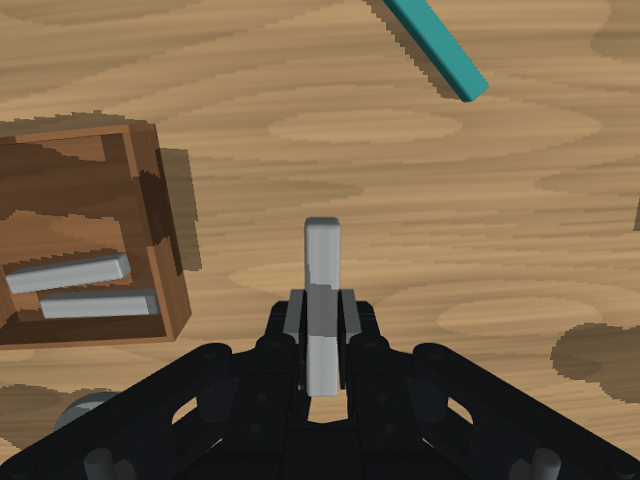

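```bash
python3 - <<'E'
from h import *
T=TW();p=eyes.get_image("wrist")
print(st()["qpos"])
a=px2z(p,(155,124),.035,T);b=px2z(p,(190,315),.035,T);c=px2z(p,(174,341),.035,T);d=px2z(p,(0,349),.035,T)
print(a,b,c,d, np.degrees(np.arctan2((c-a)[1],(c-a)[0])),np.degrees(np.arctan2((c-d)[1],(c-d)[0])))
E
```

```text
[-0.31119877  0.26460003  1.90621102  0.02095329  0.96769888 -1.83698871]
[ 0.39902697 -0.15528463  0.035     ] [ 0.50914062 -0.1548343   0.035     ] [ 0.52646378 -0.16787779  0.035     ] [ 0.52727977 -0.28352476  0.035     ] -5.64358443379221 90.40426577718533
```

```bash
python3 -m inch '[[-1,-10,-3,0,0],[-1,-20,-5,0,0],[-1,-28,-7,0,0],[-1,-28,-7,0,0],[-1,-28,-7,0,0],[-1,-22,-5,0,0],[-1,-14,-3,0,0],[-1,-6,-1,0,0],[-1,-3,-1,0,0]]'; python3 -m inch '[[-1,0,0,0,4],[-1,0,0,0,7],[-1,0,0,0,7],[-1,0,0,0,7],[-1,0,0,0,7],[-1,0,0,0,7],[-1,0,0,0,7],[-1,0,0,0,7],[-1,0,0,0,7],[-1,0,0,0,7],[-1,0,0,0,7],[-1,0,0,0,6],[-1,0,0,0,3],[-1,0,0,0,0]]'; python3 - <<'E'
from h import *
T=TW();p=eyes.get_image("wrist"); save(p,"w9.png");print(yaw(),T[:3,2],delta([.4325,-.2335,.09]))
marks(p,["bin_bars"],T)
E
```

```text
clock: 14.75
position: [0.4243, -0.2397, 0.0829]
ee_rot: [-0.008, 0.725, 0.688, 0.006]
contact_force: [0.7, -0.3, -1.2]
width: 0.0119
clock: 15.92
position: [0.4203, -0.2292, 0.0775]
ee_rot: [-0.017, 1.0, 0.014, -0.007]
contact_force: [-0.0, 0.1, -1.2]
width: 0.0119
1.7469606620895557 [-0.01511385  0.0335547  -0.9993226 ] [ 11.9   4.3 -12.8]
bin_bars 0.65 [262. 395.] [ 0.4647 -0.2325]
```

View pics/w9.png

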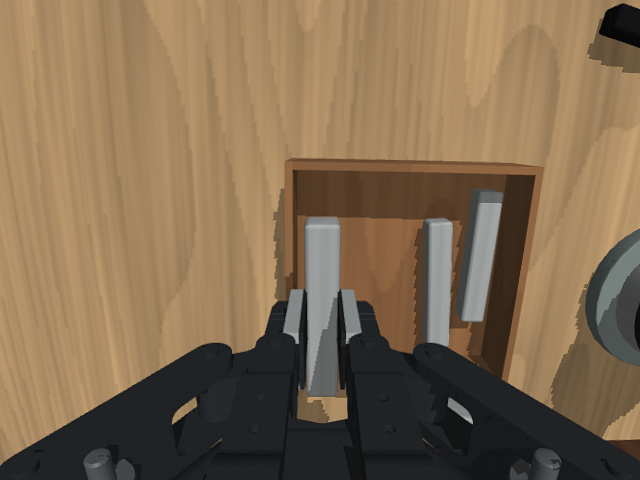

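Held bar at (322,300), still 11 mm too near the left wall; fixed bars at (437,285) and (482,255). I'll shift +x and lower.

```bash
python3 -m inch '[[-1,5,2,0,0],[-1,5,2,0,1],[-1,2,0,5,0],[-1,0,0,10,0],[-1,0,0,10,0],[-1,0,0,8,0],[-1,0,0,4,0],[-1,0,0,0,0]]'; python3 - <<'E'
from h import *
print(yaw(),delta([.4315,-.2335,.013]),st()["contact_force"])
E
```

```text
clock: 16.68
position: [0.4357, -0.2325, 0.0376]
ee_rot: [-0.016, 1.0, 0.008, -0.006]
contact_force: [-0.2, -0.3, -2.1]
width: 0.0122
0.9798271842825268 [-3.9  1.7 24.6] [-0.15051367 -0.27744764 -2.05298718]
```

```bash
python3 -m inch '[[-1,-3,1,8,0],[-1,-2,1,8,0],[-1,0,0,5,0],[-1,0,0,3,0],[-1,0,0,1,0],[-1,0,0,0,0]]'; python3 - <<'E'
from h import *
T=TW();p=eyes.get_image("wrist"); save(p,"w10.png")
print(yaw(),delta([.4315,-.2335,.013]),st()["contact_force"])
E
```

```text
clock: 17.18
position: [0.4309, -0.2342, 0.0119]
ee_rot: [-0.016, 1.0, 0.008, -0.005]
contact_force: [-1.6, 1.3, 7.0]
width: 0.0119
0.9468872280398241 [ 0.7 -0.8 -0.9] [-0.87329401  2.19484701  4.98267711]
```

View pics/w10.png

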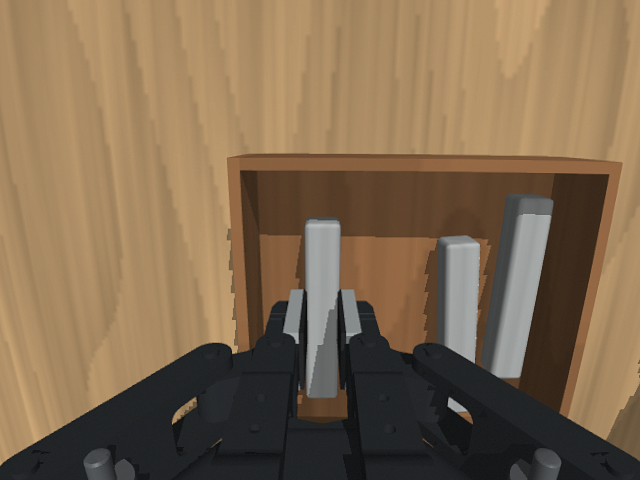

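Bar is on the bin floor (7 N contact), clear of walls and the other bars. Release and lift.

```bash
python3 -m inch '[[-0.7,0,0,0,0],[-0.4,0,0,0,0],[-0.4,0,0,0,0],[-0.4,0,0,0,0],[-0.4,0,0,-5,0],[-0.4,0,0,-10,0],[-0.4,0,0,-15,0],[-0.4,0,0,-25,0],[-0.4,0,0,-30,0],[-0.4,0,0,-30,0],[-0.4,0,0,-30,0],[-0.4,0,0,-20,0],[-0.4,0,0,-8,0],[-0.4,0,0,0,0]]'; python3 - <<'E'
from h import *
T=TW();p=eyes.get_image("wrist"); save(p,"w11.png");print(yaw(),T[:3,2],T[:3,3])
marks(p,["bin_bars","bar_center"],T)
E
```

```text
clock: 18.4
position: [0.4323, -0.2398, 0.1942]
ee_rot: [-0.016, 1.0, 0.008, -0.006]
contact_force: [0.3, 0.4, 0.2]
width: 0.0254
0.9285148152671443 [-0.01161304  0.0325275  -0.99940337] [ 0.4322565  -0.23982278  0.19421515]
bin_bars 0.93 [211. 359.] [ 0.4641 -0.2337]
bar_center 0.83 [ 56. 540.] [ 0.6098 -0.0979]
bar_center 0.77 [212. 324.] [ 0.4316 -0.2342]
```

View pics/w11.png

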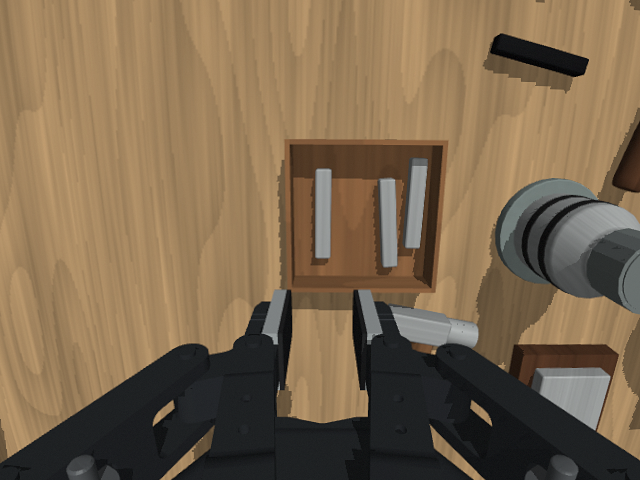

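The bar lies in the bar bin at (323,213). Now high over to the left barrel.

```bash
python3 -m inch '[[0.6,5,-12,-4,0],[0.8,11,-28,-6,0],[1,14,-37,-6,0],[1,14,-37,-6,0],[1,14,-37,-6,0],[1,14,-37,-4,0],[1,14,-37,-2,0],[1,14,-37,-2,0],[1,14,-37,-2,0],[1,14,-37,-2,0],[1,14,-37,0,0],[1,14,-37,0,0],[1,11,-28,0,0],[1,7,-18,0,0],[1,4,-9,0,0],[1,1,-3,0,0],[1,0,0,0,0]]'; python3 - <<'E'
from h import *
T=TW();p=eyes.get_image("wrist"); save(p,"w12.png");print(yaw(),T[:3,2],T[:3,3],st()["qpos"])
marks(p,["cap_a_center","cap_b_center","barrel_a"],T)
E
```

```text
clock: 19.97
position: [0.5955, 0.2663, 0.2196]
ee_rot: [-0.025, 0.999, 0.007, -0.036]
contact_force: [-0.5, 0.3, -0.2]
width: 0.0855
0.8481079346093354 [-0.07140265  0.0487386  -0.9962561 ] [0.59547131 0.26626529 0.21964951] [0.2756476  0.42505405 1.3083874  0.06672778 1.46442915 0.2536606 ]
cap_b_center 0.96 [273. 365.] [0.6188 0.2458]
barrel_a 0.9 [237. 360.] [0.6184 0.2452]
barrel_a 0.54 [237. 151.] [0.3992 0.2376]
```

View pics/w12.png

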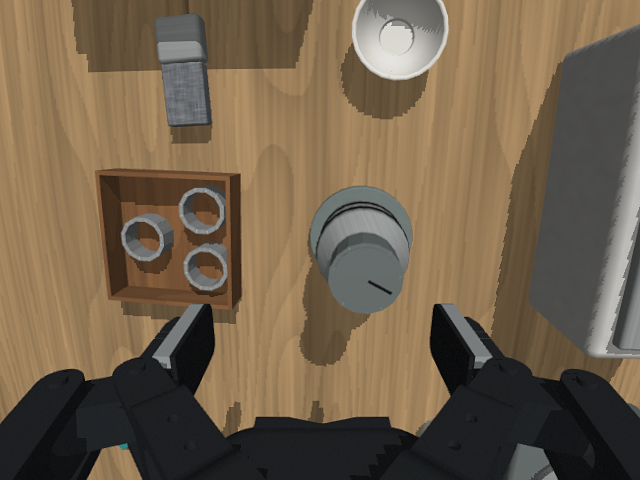

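Left barrel's cap top is at (367,278), mark at (380,287). The tool has drifted about 5° out of vertical, so I'll test how tilt responds to fast versus slow motion before grasping.

```bash
python3 -m inch '[[1,-35,0,0,0],[1,-35,0,0,0],[1,-35,0,0,0]]'; python3 -c "
from h import *
print(TW()[:3,2])"; python3 -m inch '[[1,0,0,0,0],[1,0,0,0,0],[1,0,0,0,0]]';  python3 -c "
from h import *
print(TW()[:3,2])"; python3 -m inch '[[1,12,0,0,0],[1,12,0,0,0],[1,12,0,0,0],[1,12,0,0,0],[1,12,0,0,0],[1,12,0,0,0]]';  python3 -c "
from h import *
print(TW()[:3,2])"
```

```text
clock: 20.42
position: [0.4958, 0.2583, 0.2259]
ee_rot: [-0.024, 0.999, 0.001, -0.032]
contact_force: [-0.2, 0.5, -0.0]
width: 0.0856
[-0.06422417  0.04819779 -0.9967709 ]
clock: 20.67
position: [0.4873, 0.2543, 0.2285]
ee_rot: [-0.024, 0.999, -0.001, -0.034]
contact_force: [-0.3, -0.5, -0.5]
width: 0.0856
[-0.06751092  0.04754352 -0.99658511]
clock: 21.17
position: [0.5726, 0.252, 0.2243]
ee_rot: [-0.024, 0.999, -0.003, -0.03]
contact_force: [-0.2, 0.1, 0.4]
width: 0.085
[-0.05921805  0.04875075 -0.99705395]
```

```bash
f(){ python3 -c "
from h import *
print(TW()[:3,2])"; }; python3 -m inch '[[1,0,0,-38,0],[1,0,0,-38,0],[1,0,0,-38,0]]'; f; python3 -m inch '[[1,0,0,0,0]]'; f; python3 -m inch '[[1,0,0,38,0],[1,0,0,38,0],[1,0,0,38,0]]'; f; python3 -m inch '[[1,0,0,0,0]]';f
```

```text
clock: 21.42
position: [0.5861, 0.2438, 0.327]
ee_rot: [-0.021, 0.999, -0.005, -0.039]
contact_force: [1.2, 1.0, 0.4]
width: 0.0854
[-0.07819369  0.04233519 -0.99603889]
clock: 21.5
position: [0.5922, 0.2439, 0.3341]
ee_rot: [-0.023, 0.999, -0.006, -0.032]
contact_force: [0.1, 0.1, 1.3]
width: 0.0854
[-0.06388844  0.04577595 -0.99690663]
clock: 21.75
position: [0.6029, 0.2499, 0.2296]
ee_rot: [-0.027, 1.0, -0.008, -0.015]
contact_force: [1.0, -0.0, -0.9]
width: 0.0858
[-0.02939919  0.05381818 -0.99811787]
clock: 21.83
position: [0.6003, 0.2484, 0.2208]
ee_rot: [-0.025, 0.999, -0.008, -0.022]
contact_force: [-1.1, 0.6, -0.8]
width: 0.0854
[-0.04353038  0.04975456 -0.9978124 ]
```

```bash
f(){ python3 -c "
from h import *
print(TW()[:3,2])"; }; python3 -m inch '[[1,0,0,-15,0],[1,0,0,-25,0],[1,0,0,-25,0],[1,0,0,-25,0],[1,0,0,-20,0],[1,0,0,-12,0],[1,0,0,-6,0]]'; f;  python3 -m inch '[[1,0,0,38,0],[1,0,0,38,0],[1,0,0,30,0],[1,0,0,20,0],[1,0,0,10,0],[1,0,0,5,0]]'; f; python3 -m inch '[[1,0,40,0,0],[1,0,40,0,0],[1,0,0,0,0]]';f;python3 -m inch '[[1,0,-10,0,0],[1,0,-20,0,0],[1,0,-20,0,0],[1,0,-15,0,0],[1,0,-8,0,0]]';f
```

```text
clock: 22.42
position: [0.6188, 0.2392, 0.354]
ee_rot: [-0.024, 0.999, -0.011, -0.022]
contact_force: [0.7, -0.5, -0.8]
width: 0.0855
[-0.04340359  0.0479286  -0.9979073 ]
clock: 22.92
position: [0.6279, 0.2461, 0.2207]
ee_rot: [-0.027, 1.0, -0.012, -0.008]
contact_force: [0.5, -0.1, 0.1]
width: 0.0852
[-0.01590394  0.05353457 -0.99843934]
clock: 23.17
position: [0.6287, 0.1664, 0.216]
ee_rot: [-0.027, 1.0, -0.01, -0.008]
contact_force: [-0.9, 0.3, -0.1]
width: 0.0855
[-0.01480163  0.05370666 -0.99844705]
clock: 23.58
position: [0.6363, 0.2418, 0.2263]
ee_rot: [-0.029, 0.999, -0.014, -0.003]
contact_force: [-0.0, 0.4, -0.2]
width: 0.0855
[-0.00425854  0.05737228 -0.99834377]
```

```bash
f(){ python3 -c "
from h import *
print(TW()[:3,2],yaw())"; }; python3 -m inch '[[1,0,0,0,-7],[1,0,0,0,-7],[1,0,0,0,-7],[1,0,0,0,-7],[1,0,0,0,-7],[1,0,0,0,-7]]'; f;  python3 -m inch '[[1,0,0,0,0]]';  f;python3 -m inch '[[1,0,0,0,7],[1,0,0,0,7],[1,0,0,0,7]]'; f;  python3 -m inch '[[1,0,0,0,0]]';  f
```

```text
clock: 24.08
position: [0.6378, 0.2532, 0.2303]
ee_rot: [-0.028, 0.934, 0.355, 0.012]
contact_force: [1.0, -0.4, 0.5]
width: 0.0856
[ 0.00182944  0.06050191 -0.9981664 ] 41.57960047817592
clock: 24.17
position: [0.6379, 0.2545, 0.2308]
ee_rot: [-0.028, 0.934, 0.357, 0.012]
contact_force: [0.6, -0.0, -0.7]
width: 0.0855
[ 0.00258648  0.06073529 -0.99815056] 41.77497797822977
clock: 24.42
position: [0.6383, 0.2573, 0.2321]
ee_rot: [-0.03, 0.984, 0.174, 0.008]
contact_force: [-0.2, -0.0, -0.8]
width: 0.0853
[ 0.00443418  0.06128763 -0.9981103 ] 19.96593134894536
clock: 24.5
position: [0.6384, 0.2581, 0.2325]
ee_rot: [-0.03, 0.985, 0.171, 0.008]
contact_force: [1.0, 0.2, -0.1]
width: 0.0853
[ 0.00495324  0.06145439 -0.9980976 ] 19.7178683844608
```

```bash
python3 - <<'E'
from h import *
T=TW();p=eyes.get_image("wrist"); save(p,"w13.png");print(yaw(),T[:3,2],T[:3,3],st()["qpos"])
marks(p,["cap_a_center","barrel_a"],T)
q=eyes.get_image("scene");marks(q,["cap_a_center","barrel_a"],T);q=eyes.get_image("side");marks(q,["cap_a_center","barrel_a"],T)
u,v=w2px(p,[.6188,.2458,.128],T);u=int(u);v=int(v);print(u,v)
cv2.imwrite("pics/c13.png",cv2.resize(p["frame"][v-60:v+60,u-60:u+60,::-1],(600,600),interpolation=cv2.INTER_CUBIC))
E
```

```text
19.97090586063585 [ 0.00495324  0.06145439 -0.9980976 ] [0.63840818 0.25811631 0.23250154] [ 0.25220116  0.43397895  1.26018685  0.05910415  1.42730269 -0.10495166]
barrel_a 0.79 [216. 295.] [0.6182 0.2487]
cap_a_center 0.69 [259. 188.] [ 0.6442 -0.2495]
barrel_a 0.94 [314. 414.] [0.6265 0.24  ]
barrel_a 0.87 [282. 198.] [ 0.6361 -0.2491]
cap_a_center 0.66 [284. 413.] [ 0.6398 -0.2423]
cap_a_center 0.57 [328. 408.] [ 0.5593 -0.3375]
barrel_a 0.96 [213. 300.] [0.6173 0.2406]
barrel_a 0.78 [326. 408.] [ 0.6356 -0.2525]
286 253
```

View pics/c13.png

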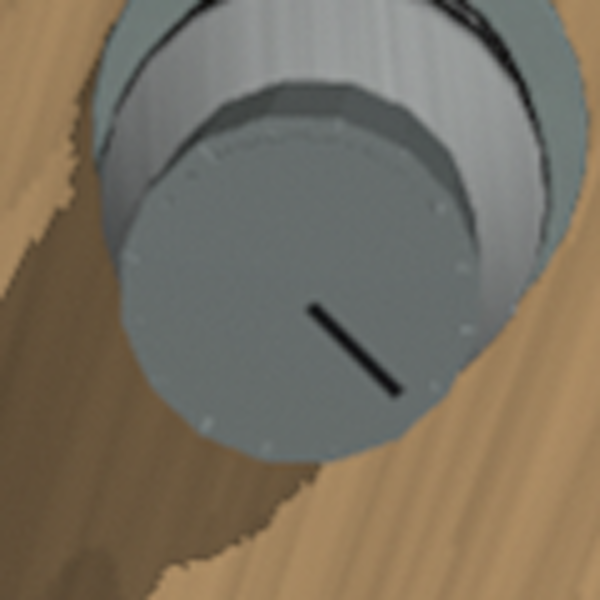

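```bash
python3 - <<'E'
from h import *
T=TW();p=eyes.get_image("wrist");print(px2z(p,(286.2,251),.128,T)); print(T[:3,3],yaw(T),delta([.619,.246,.15]))
E
```

```text
[0.6182483  0.24650529 0.128     ]
[0.63829558 0.25722904 0.23209681] 19.979966906563504 [-24.    8.5  81.2]
```

```bash
python3 -m inch '[[1,-6,2,12,0],[1,-8,2,16,0],[1,-7,2,16,0],[1,-3,2,14,0],[1,0,0,8,0],[1,0,0,3,0],[1,0,0,0,0]]' 60; python3 - <<'E'
from h import *
T=TW();p=eyes.get_image("wrist"); save(p,"w14.png");print(yaw(),T[:3,2],T[:3,3],delta([.6185,.2465,.097]))
marks(p,["cap_a_center","barrel_a"],T)
print(w2px(p,[.6185,.2465,.128],T))
E
```

```text
clock: 25.58
position: [0.6199, 0.2455, 0.1612]
ee_rot: [-0.03, 0.984, 0.174, 0.01]
contact_force: [-0.5, -0.2, 0.1]
width: 0.0855
20.00619017976658 [ 0.0091414   0.06269817 -0.99799067] [0.61988811 0.24546339 0.1612229 ] [-3.3  2.2 64.6]
barrel_a 0.98 [225. 318.] [0.6203 0.249 ]
(np.float64(318.70465922133997), np.float64(279.1497025745149))
```

View pics/w14.png

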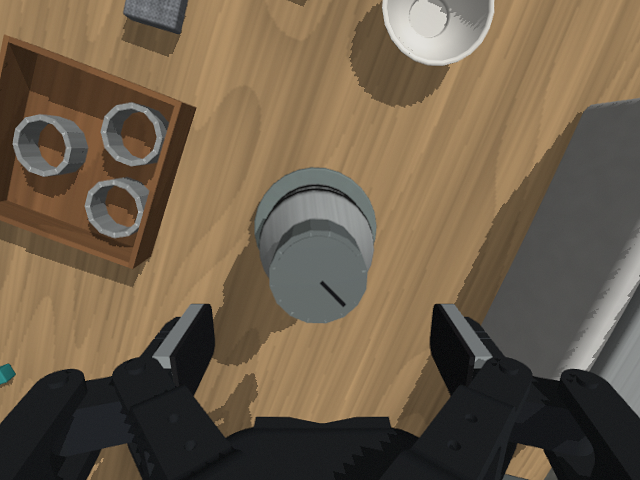

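The cap centre at (319,278) agrees with my estimate. Descending around it.

```bash
python3 -m inch '[[1,-1,1,10,0],[1,-1,1,14,0],[1,-1,0,14,0],[1,0,0,12,0],[1,0,0,8,0],[1,0,0,4,0],[1,0,0,0,0]]'; python3 -c "
from h import *
T=TW();print(yaw(),T[:3,2],T[:3,3],delta([.6185,.2465,.097]))"
```

```text
clock: 26.32
position: [0.6239, 0.2482, 0.101]
ee_rot: [-0.031, 0.984, 0.175, 0.017]
contact_force: [-0.9, -0.6, -0.5]
width: 0.0855
20.043441031905164 [ 0.02276773  0.06605107 -0.99755646] [0.62387164 0.24817315 0.10104545] [-5.8 -0.1  3.8]
```

```bash
python3 -m inch '[[1,-3,0,2,0],[1,-3,0,2,0],[1,0,0,0,0],[0.4,0,0,0,0],[0.2,0,0,0,0],[0.2,0,0,0,0]]'; python3 -c "
from h import *
T=TW();print(yaw(),T[:3,2],T[:3,3],delta([.6185,.2465,.097]))
p=eyes.get_image('wrist'); save(p,'w15.png')"
```

```text
clock: 26.82
position: [0.6192, 0.2465, 0.0988]
ee_rot: [-0.031, 0.984, 0.175, 0.019]
contact_force: [-0.3, 0.2, -0.1]
width: 0.0523
20.044335904949737 [ 0.0269641   0.06711661 -0.99738072] [0.6192069  0.24653077 0.09881724] [-0.8 -0.1  1.8]
```

View pics/w15.png

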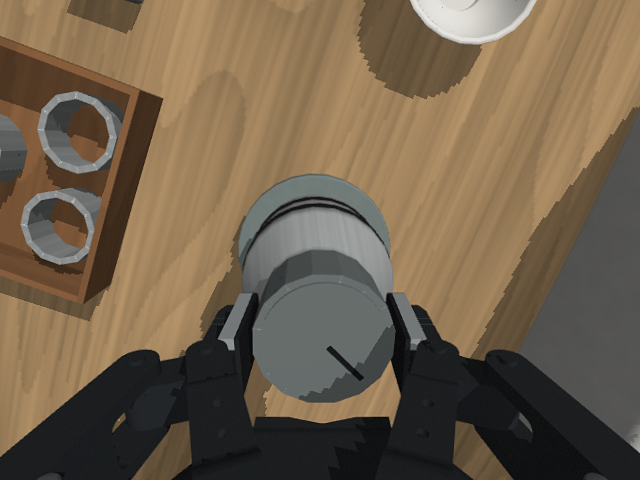

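Pads flank the cap (250 and 398 px columns) with small gaps each side. Close and watch alignment.

```bash
python3 -m inch '[[-1,0,0,0,0],[-1,0,0,0,0],[-1,0,0,0,0],[-1,0,0,0,0],[-1,0,0,0,0]]' 60; python3 -c "
from h import *
T=TW();print(yaw(),T[:3,2],st()['contact_force'],st()['moment'])"; python3 -m inch '[[-1,0,0,0,3],[-1,0,0,0,3],[-1,0,0,0,3],[-1,0,0,0,3]]';python3 -c "
from h import *
T=TW();print(yaw(),T[:3,2],st()['contact_force'],st()['moment'])"
```

```text
clock: 27.28
position: [0.6198, 0.2466, 0.0997]
ee_rot: [-0.031, 0.984, 0.175, 0.02]
contact_force: [-0.3, 0.4, -0.6]
width: 0.0491
20.05163356552363 [ 0.0285866   0.0673935  -0.99731686] [-0.32138987  0.44680286 -0.62169632] [-0.01660312  0.03040757 -0.0079247 ]
clock: 27.62
position: [0.6205, 0.2464, 0.0996]
ee_rot: [-0.032, 0.997, 0.067, 0.017]
contact_force: [0.3, 0.5, 0.2]
width: 0.049
7.56449011304428 [ 0.02969956  0.06699221 -0.99731138] [0.3156415 0.4512826 0.2480873] [-0.02002752  0.01597    -0.05599615]
```

```bash
python3 -m inch '[[-1,0,0,0,5],[-1,0,0,0,5],[-1,0,0,0,5]]';python3 -c "
from h import *
T=TW();print(yaw(),T[:3,2],st()['contact_force'],st()['moment'])
p=eyes.get_image('wrist'); save(p,'w16.png')"
```

```text
clock: 27.87
position: [0.6211, 0.2467, 0.0997]
ee_rot: [-0.035, 0.997, -0.07, 0.013]
contact_force: [-0.3, -0.3, 1.6]
width: 0.0491
-8.105561531457232 [ 0.03060955  0.06758239 -0.99724404] [-0.32519637 -0.30740224  1.6337139 ] [-0.0478298   0.06293293  0.03297171]
```

View pics/w16.png

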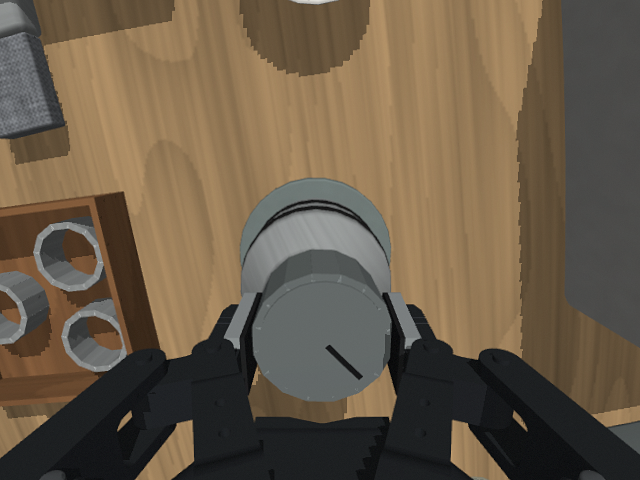

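The mark stays at the same place (345,362) between the jaws while the yaw went 20° to -8°. So the cap turns freely with the gripper, and positive (clockwise from above) is the unscrewing way. Continuing to about 75°.

```bash
python3 -m inch '[[-1,0,0,0,5],[-1,0,0,0,5],[-1,0,0,0,5],[-1,0,0,0,5],[-1,0,0,0,4]]';python3 -c "
from h import *
T=TW();print(yaw(),T[:3,2],st()['contact_force'],st()['moment'])";python3 -m inch '[[-1,0,0,0,5],[-1,0,0,0,5],[-1,0,0,0,5],[-1,0,0,0,4],[-1,0,0,0,2],[-1,0,0,0,0]]';python3 -c "
from h import *
T=TW();print(yaw(),T[:3,2],st()['contact_force'],st()['moment'])
p=eyes.get_image('wrist'); save(p,'w17.png')"
```

```text
clock: 28.33
position: [0.6207, 0.2467, 0.1]
ee_rot: [-0.036, 0.959, -0.282, 0.005]
contact_force: [0.2, -0.8, -0.1]
width: 0.0492
-32.711115757850784 [ 0.02976744  0.06722651 -0.99729359] [ 0.21616821 -0.81853993 -0.14436933] [-0.03970837 -0.01913065  0.04838464]
clock: 28.83
position: [0.6203, 0.2464, 0.1003]
ee_rot: [-0.036, 0.89, -0.455, -0.002]
contact_force: [-1.2, -0.6, 1.4]
width: 0.0489
-54.1322262301215 [ 0.02885469  0.06645428 -0.99737217] [-1.17518214 -0.58143482  1.35508961] [-0.00138359  0.02273333  0.03493901]
```

View pics/w17.png

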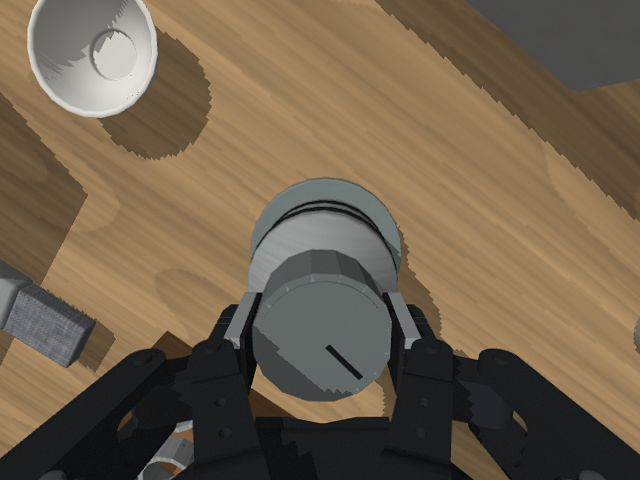

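Turned 74°, cap still with the gripper. Lift vertically, compensating for the lean.

```bash
python3 -c "
from h import *
print(TW()[2,:3]*60)"
```

```text
[ -2.21548719  -3.73642289 -59.84254975]
```

```bash
python3 -m inch '[[-1,-0.2,-0.3,-5,0],[-1,-0.2,-0.3,-5,0],[-1,-0.3,-0.5,-8,0]]'; python3 -c "
from h import *
T=TW();print(yaw(),T[:3,2],st()['moment'])"
```

```text
clock: 29.13
position: [0.6186, 0.2459, 0.1169]
ee_rot: [-0.034, 0.891, -0.453, -0.004]
contact_force: [-0.4, 0.1, -0.6]
width: 0.049
-53.84343295320359 [ 0.0238384   0.06504975 -0.99759724] [0.00118297 0.06460293 0.01689887]
```

Rising freely (17 mm, no force), so the thread has let go. Continue up.

```bash
python3 -m inch '[[-1,-0.3,-0.5,-8,0],[-1,-0.3,-0.5,-8,0],[-1,-0.4,-0.6,-10,0],[-1,-0.4,-0.6,-10,0],[-1,-0.4,-0.6,-10,0],[-1,-0.3,-0.5,-8,0],[-1,0,0,-5,0],[-1,0,0,-2,0],[-1,0,0,0,0],[-1,0,0,0,0],[-1,0,0,0,0],[-1,0,0,0,0]]'; python3 - <<'E'
from h import *
T=TW();s=st();print(yaw(),T[:3,2],s['contact_force'],s['qd'],s['width'])
for n in("wrist","scene","side"):
    p=eyes.get_image(n); save(p,"e_"+n+".png"); marks(p,["cap_a_center","ring_center","bar_center","barrel_a"],T)
a=cv2.imread("pics/e_scene.png")[180:360,150:550];b=cv2.imread("pics/e_side.png")[140:380,180:480]
cv2.imwrite("pics/e2.png",np.vstack([cv2.resize(a,(660,297)),cv2.resize(b,(375,300)).copy() if 0 else np.pad(cv2.resize(b,(375,300)),((0,0),(0,285),(0,0)))]))
E
```

```text
clock: 30.13
position: [0.6201, 0.2459, 0.1893]
ee_rot: [-0.037, 0.891, -0.452, -0.001]
contact_force: [-0.3, 0.4, -0.1]
width: 0.0487
-53.719270205761745 [ 0.0307221   0.06672618 -0.99729824] [-0.28709127  0.4013563  -0.14266616] [ 0.00081007  0.00679369  0.0082003   0.00106935 -0.00194888 -0.0010875 ] 0.04874551157907544
bar_center 0.89 [426. 587.] [ 0.6094 -0.099 ]
barrel_a 0.65 [227. 328.] [0.6165 0.2457]
cap_a_center 0.96 [260. 186.] [ 0.6484 -0.2517]
ring_center 0.39 [228. 422.] [0.4028 0.2365]
bar_center 0.8 [208. 224.] [ 0.4302 -0.243 ]
bar_center 0.61 [201. 327.] [ 0.3616 -0.    ]
bar_center 0.6 [281. 262.] [ 0.6112 -0.1052]
barrel_a 0.68 [284. 195.] [ 0.6435 -0.2535]
barrel_a 0.65 [259. 186.] [ 0.5827 -0.2942]
barrel_a 0.59 [311. 416.] [0.6188 0.244 ]
cap_a_center 0.62 [282. 417.] [ 0.6499 -0.2411]
ring_center 0.69 [230. 230.] [0.4123 0.2382]
bar_center 0.84 [349. 319.] [ 0.4311 -0.2273]
bar_center 0.51 [286. 360.] [ 0.6047 -0.1036]
bar_center 0.49 [294. 247.] [ 0.3621 -0.0056]
barrel_a 0.92 [327. 408.] [ 0.6334 -0.2563]
barrel_a 0.57 [213. 299.] [0.6148 0.2425]
```

View pics/e2.png

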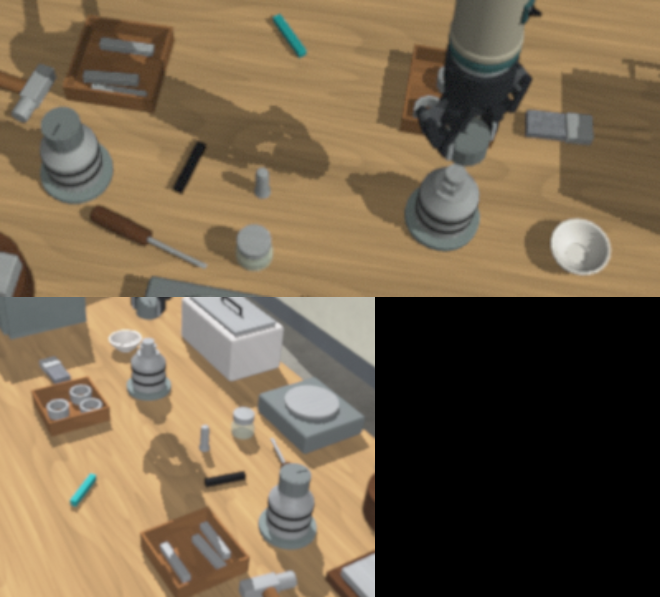

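View pics/e_wrist.png

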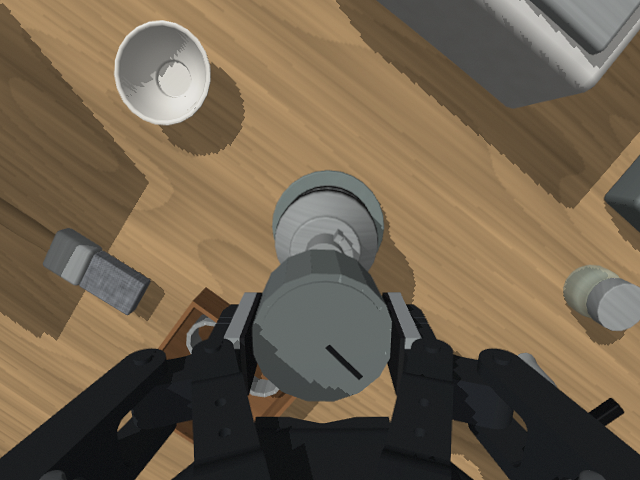

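The cap is in the jaws at (320,340), with the bare neck visible below at (335,240). The ring and bar are in their bins, the other barrel is capped, and the bystanders look untouched.

```bash
python3 -m inch '[[-1,0,0,0,0],[-1,0,0,0,0]]'; python3 -c "
from h import *
print(st()['qd'],manip.sign_off())"
```

```text
clock: 31.05
position: [0.6204, 0.246, 0.1899]
ee_rot: [-0.037, 0.891, -0.452, -0.001]
contact_force: [1.0, 0.3, -0.2]
width: 0.0491
the job is handed in; nothing more can be done
[ 0.00051473 -0.00065682  0.00115303 -0.00252834  0.0008608  -0.00099416] None
```

I put the napkin ring in the left (ring) bin and the silver bar in the right (bar) bin. I then turned the cap of the barrel behind the ring bin about 74° clockwise from above and lifted it straight off. The job was handed in at 31 s with the cap held over the barrel.

- **Thread direction:** clockwise was the first way I tried, and it turned freely with almost no torque. I didn't need to try the other way.
- **Last pictures:** the cap was between the jaws (opening 49 mm), raised about 90 mm, with the bare neck showing below it. The arm was practically still. All three rings and all three bars were in their bins, the other barrel was still capped, and the loose items looked unmoved by eye; I did not measure them.
- **Off-nominal:** the tool drifted up to 5° out of vertical during fast moves. I brought it down to about 4° before gripping the cap, and it was still about 4° at the end. It caused no noticeable force.
- **Disagreements in the checks:** position estimates from the different cameras and networks differed by 5 to 15 mm at most. I went by the close wrist views. Some final network detections in the scene and side pictures picked up the other barrel's cap or the look-alike bars.

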